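Open the push-and-turn safety cap

ROBOT

A 6-joint arm with a two-finger parallel gripper is mounted at the origin on the work surface; the furniture and walls round the work are solid. World frame = base frame: x ahead of the robot, y to its left, z up, the work surface at z = 0. Lengths are in m, angles in degrees, forces in N, time in s.
With the tool pointing down it reaches from about 0.25 to 0.8 m from the base axis. Payload 3.9 kg.
Tool frame: the origin (TCP) lies between the finger pads; the fingertips stand 8 mm ahead of it and the grasp point (between the pads) lies 11 mm behind it; z points along the fingers, x is the direction in which the jaws open and shut, and the axes are right-handed (so a half turn about z gives the same grasp; the last joint's range is limited). The gripper opens to 85 mm and grips with 20 to 120 N. Pads are 22 mm wide; open, the fingers measure 114 mm over their backs; the gripper's body (76 mm by 85 mm) begins 54 mm behind the grasp point. The pads swing forward as they close: fully open they stand 13 mm farther back than shut.
Start: joints at [-73.74, 14.897, -7.913, 67.191, 0, 90], TCP at [0.147, -0.504, 0.239] pointing down, gripper open.
Joint ranges: [-159.42, 159.42], [-47.68, 98.78], [-73.54, 78.23], [-108.79, 121.32], [-90, 84.71], [-180, 180]. Speed limits (degrees/s): [147.25, 147.25, 180, 180, 180, 180].

INTERFACE

Orientations are given as [roll, pitch, yaw] about the fixed x, y, z axes, in that order (R = Rz(yaw) Ry(pitch) Rx(roll)).
In Python, from station import arm gives the robot as it stands.
- The arm moves only by the tool send_rows, never from a script. Its argument "series" is a list of rows, each a list of 3 entries, a list of its own where there are three numbers: the opening in per cent of the stroke, from 0 (shut) to 100 (fully open), then the shift along the tool's x, y, z in mm, then the turn about the tool's z in degrees. In form: [[claw, [x, y, z], turn], ...]. A call has 1 to 12 rows; each row shifts and turns the pose as measured when the row begins, along the tool's axes as they then stand; what a row does not reach is not made up. A row lasts 1/8 s, in which the tool goes at most 62.5 mm and 10.7 degrees, less where a joint would pass 70% of its speed; a pose out of reach is approached as far as the arm can. A call is refused whole if a number of a shift passes 62.5 or a number of a turn 10.7, either way. A call with a gripper value outside its range is refused whole. The fingers move at their own pace and stop on an object; the grip force is fixed at half the most. Time passes only in rows, so rows that do not move let the fingers close. It gives the time, the measured TCP pose, the force and the opening at its end, in the units of the state.
- arm.get_obs(): the state, without advancing time (a new reading comes with each control period).
- arm.grab_frame(name): name is "side" or "top"; returns the picture (420x560x3 uint8, blue, green, red); there is no depth.
- arm.camera_info(name): a dict with "vertical_fov" (degrees; the focal length in pixels is half the picture's height over the tangent of half this angle, whatever the lens; pixels are square), "cx", "cy" (the principal point, pixels), "distortion" ([k1, k2, p1, p2, k3] as OpenCV has them; the pictures are not rectified), "R" (3x3) and "t" (3): a world point X has camera coordinates R X + t. Camera axes: x right, y down, z forward; pixel columns grow to the right and rows downward; lengths in m; the calibration is good to about 2 mm. A picture is of the moment at which its call begins. camera_info takes no time and is no camera call.
- arm.close_job(): hands the job in, once; it reports no verdict.
Trained networks look in the newest picture that a camera, given by its name, has taken for a name from the list of things; names that differ only in an ending like _2 or _b are one class to them, and where a whole thing is asked for, a point or a joint stands for the part that bears it (a point fixed in the world has none). Each returns a list of dicts, best first, with "score" (0 to 1); they miss things now and then, are a little off and sometimes report something else, mostly with a low value. They report only what shows in the picture. A call takes as long as a camera call. They do not tell look-alikes from the thing itself.
- arm.cut_out(target, camera): "region" (420x560 bool, what is visible of it) and "extent" ([left, top, right, bottom] in pixels, round what is visible of it).
The state is a dict: "clock": time; "joints": joint angles; "joint_vel": joint speeds; "joint_efforts": joint torques, N m; "tool_pos": TCP position; "tcp_rot": TCP orientation; "wrist_force": force on the tool from outside, world axes, zero at the start; "moment": the same for the moment, N m; "grip_width": finger opening in m.
Only numpy, scipy, OpenCV 4.12 (cv2) and the standard library are available. Lean on these libraries where they do the work, as an engineer would, in place of code of your own. Each camera call takes 0.05 s, during which the arm holds its last target.

TASK

The amber jar of hardener in the screwed-down holder has a red child-resistant cap. Press the cap down and turn it anticlockwise past its ratchet, easing up every few degrees to feel for the place where it springs up free, never forcing it; then lift it off and set it down gently, upright, near the middle of the square wooden board, leaving the bottles, the tin and the tools where they stand.

Things in the scene. Friction and masses are not known exactly. Their poses are not given: they have to be found in the camera images.
- jar: Amber glass jar, 74 mm wide, fixed in an aluminium cup on a 110 x 110 x 8 mm steel plate screwed to the bench; it does not move. Origin: centre of the plate's underside on the bench, z up along the jar's axis.
- cap: Red child-resistant cap, 80 g: disc and ribbed skirt 64 mm wide, 31 mm high; on top an upright straight grip wing 52 mm long (along the cap's x), 14 mm thick (its y), 24 mm high. Origin: centre of the skirt's lower rim, z up. Locked at the start with its origin 116 mm above the jar's and its x along the jar's x: it then neither turns nor pulls off.
- cap_disc (a point): Centre of the disc's upper face, 31 mm above the cap's origin; press on the disc beside the wing. A spring holds the locked cap up with 7 N. Pressed 4 to 6 mm down (6 mm is the hard bottom, where the spring gives 10 N; a push of 12 to 20 N keeps it down) the cap turns easily anticlockwise seen from above.
- cap_wing (a point): Middle of the grip wing, 43 mm above the cap's origin (wing top at 55 mm). The cap may be let up on the way, to regrasp: about 42 to 43 degrees from the start it springs up into a second ratchet pocket, to its starting height, and stays locked; elsewhere a roof holds it 4 mm below its starting height. Press it to its bottom again and turn on.
- jar_neck (a point): Centre of the neck's top, under the cap, 133 mm above the jar's origin. The way out is about 6 degrees wide; its middle lies 97 to 129 degrees from the start, hidden and different each time. Let up there, the cap springs up to 8 mm above its starting height and lifts straight off (25 mm to clear); let up short of or past it, the roof holds the cap 4 mm low. End wall at 139 degrees; turning back is possible.
- board: Square, light wooden board 202 x 200 x 26 mm lying on the bench, fixed. Origin: centre of its underside.
- board_top (a point): Centre of the board's upper face, 26 mm above the bench.
- polish_yellow: Yellow bottle of polish with a white cap, 69 mm wide, 207 mm high, standing loose; leave alone. Origin: centre of its foot.
- polish_green: Green bottle of polish with a white cap, 69 mm wide, 212 mm high, standing loose; leave alone. Origin: centre of its foot.
- wax_tin: Round yellow-green tin of wax, 69 mm wide, 59 mm high, loose; leave alone. Origin: centre of its foot.
- sanding_block: Cork sanding block 60 x 97 x 26 mm, loose; leave alone. Origin: centre of its underside.
- block_plane: Small wooden plane 52 x 150 x 80 mm, loose; leave alone. Origin: centre of its underside.
Not all that is in view belongs to the job. There is more than one size of the cap; the one meant has the size given above.

How it is judged (in metres and radians):
On the way, in this order (a step that is already met when the one before it is completed fails the run):
1. the cap is pressed down on the jar, at least 3.5 mm (z of cap in the frame of jar below 0.1125 m and horizontal distance between cap and jar below 0.006 m), for 0.1 s.
2. the cap has been turned to its way out and has risen at least 4 mm above its locked height, upright on the neck (z of cap in the frame of jar above 0.12 m and horizontal distance between cap and jar below 0.02 m and angle between the x axis of cap and the x axis of jar, either way round above 0.6 rad).
At the end, for the whole second after the job is handed in: The cap stands upright (within 0.1 rad) and at rest on the board, its lower rim on the board's upper face (within 5 mm) and its centre within 70 mm of the board's centre (horizontal distance between cap and board_top below 0.07 m and height (world z) of cap between 0.021 and 0.031 m and angle between cap's own z axis and vertical below 0.1 rad and contact force between cap and board above 0.2 N and linear speed of cap below 0.02 m/s); the robot touches nothing.
It fails at once if the cap is forced: more than 120 N between cap and jar (contact force between cap and jar above 120 N).
It fails at once if the cap is dropped or flung: it moves faster than 0.5 m/s with no finger on it (contact force between the fingers and cap below 0.05 N and linear speed of cap above 0.5 m/s).
It fails at once if a bystander is moved more than 20 mm (distance of any of polish_yellow, polish_green, wax_tin, sanding_block, block_plane from where it was at the start of the episode above 0.02 m).
It also fails if it takes over 72 s, if anything falls off the work surface, if the arm or the gripper's body presses on something with over 40 N, if the wrist force passes 120 N, or if a joint passes its speed limit or range.

## Working session

There is one attempt and no reset: what is moved stays moved. The work goes in short steps, Python scripts to look and compute and a tool call to move; the robot and the scene stay as the last step left them, time stands still between calls to the robot, and variables do not carry over. Pictures are saved under pics/ and viewed, and the job is handed in when it is done.

Besides the shell and the picture viewer there is one more tool, called as a command line: name --argument value ..., lists and objects as JSON in quotes. send_rows: Moves the arm, as the interface text tells. Its arguments: {"type":"object","properties":{"series":{"type":"array","items":{"type":"array"}}},"required":["series"]}

```bash
mkdir -p pics; ls; python3 - <<'E'
from station import arm
import cv2,numpy as np
o=arm.get_obs();print(o)
for n in("side","top"):
    cv2.imwrite(f"pics/{n}0.png",arm.grab_frame(n)); print(n,arm.camera_info(n))
E
```

```text
pics
{'clock': 0.0, 'joints': array([-7.37391962e+01,  1.49362502e+01, -7.98493725e+00,  6.71895036e+01,
       -2.84668899e-04,  9.00002045e+01]), 'joint_vel': array([ 0.06744539, -0.11635049, -0.00853605, -0.02336694,  0.02774759,
       -0.05357003]), 'joint_efforts': array([-1.27165667e-04, -4.05682325e+01,  2.53923208e+01,  1.87020272e-02,
        3.62496542e-05,  1.39072775e-06]), 'tool_pos': array([ 0.14682118, -0.50337287,  0.23846557]), 'tcp_rot': array([ 1.79999715e+02,  1.10690993e-01, -7.37394007e+01]), 'wrist_force': array([-0.25104942, -0.48338624, -0.21857334]), 'moment': array([ 0.01804672,  0.03754865, -0.0192241 ]), 'grip_width': 0.08514265160357994}
side {'vertical_fov': 57.35609454995126, 'cx': 276.3072106239719, 'cy': 214.60704384233577, 'distortion': array([-0.07971849,  0.        ,  0.        ,  0.        ,  0.        ]), 'R': array([[-0.86753745, -0.4971409 ,  0.01515595],
       [-0.30900377,  0.51484967, -0.79965398],
       [ 0.38973766, -0.69841302, -0.60026978]]), 't': array([0.47285068, 0.28456082, 0.88261189])}
top {'vertical_fov': 43.34550804092214, 'cx': 277.96969834010554, 'cy': 220.50511024930466, 'distortion': array([0.00471774, 0.        , 0.        , 0.        , 0.        ]), 'R': array([[ 0.02196656, -0.99974578,  0.00508306],
       [-0.98690601, -0.02249652, -0.15971988],
       [ 0.15979363, -0.00150801, -0.98714929]]), 't': array([-0.01602767,  0.55404979,  1.61963732])}
```

View pics/side0.png

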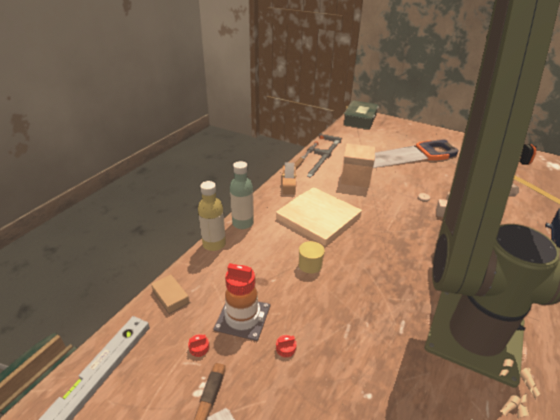

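View pics/top0.png

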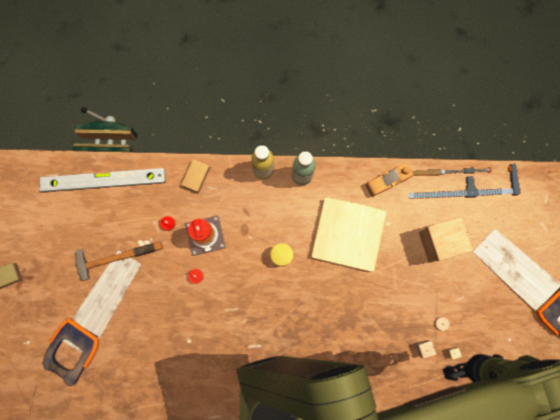

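Red caps that could be mistaken for it: on the jar, top (201,230) / side (240,278); loose, smaller and flat on the bench, at top (167,223) / side (199,345) and top (195,276) / side (286,346). The one meant is on the jar. Next: measure it and take a close crop.

```bash
cat >h.py <<'E'
from station import arm
import cv2,numpy as np
def cam(n):
    c=arm.camera_info(n);f=210/np.tan(np.radians(c["vertical_fov"]/2))
    return np.array([[f,0,c["cx"]],[0,f,c["cy"]],[0,0,1]]),np.array(c["distortion"]),np.array(c["R"]),np.array(c["t"])
def proj(n,X):
    K,d,R,t=cam(n);return cv2.projectPoints(np.array(X,float).reshape(-1,3),cv2.Rodrigues(R)[0],t,K,d)[0].reshape(-1,2)
def ray(n,p):
    K,d,R,t=cam(n);u=cv2.undistortPoints(np.array([[p]],float),K,d)[0,0]
    v=R.T@np.array([u[0],u[1],1]);return -R.T@t,v/np.linalg.norm(v)
def onz(n,p,z):
    c,v=ray(n,p);return c+v*(z-c[2])/v[2]
def tri(ps,pt):
    A=np.zeros((3,3));b=np.zeros(3)
    for n,p in(("side",ps),("top",pt)):
        c,v=ray(n,p);M=np.eye(3)-np.outer(v,v);A+=M;b+=M@c
    X=np.linalg.solve(A,b);return X,proj("side",X)[0]-ps,proj("top",X)[0]-pt
def fitpoly(mask):
    c=max(cv2.findContours(mask.astype(np.uint8),cv2.RETR_EXTERNAL,cv2.CHAIN_APPROX_NONE)[0],key=cv2.contourArea);return c
E
python3 - <<'E'
from h import *
S={}
for n in("side","top"):
    S[n]=arm.grab_frame(n)
    for t in("jar","cap","board","polish_yellow","polish_green","wax_tin","sanding_block","block_plane"):
        r=arm.cut_out(t,n)
        for k in r[:3]:
            ys,xs=np.nonzero(k["region"]);print(n,t,round(k["score"],2),k["extent"],xs.mean().round(1),ys.mean().round(1))
            if t in("cap","board","jar") and k is r[0]: np.save(f"{n}_{t}.npy",k["region"])
a=cv2.resize(S["side"][250:360,180:310],None,fx=5,fy=5,interpolation=cv2.INTER_CUBIC)
b=cv2.resize(S["top"][200:300,150:240],None,fx=6,fy=6,interpolation=cv2.INTER_CUBIC)
cv2.imwrite("pics/cs.png",a);cv2.imwrite("pics/ct.png",b)
print(arm.get_obs()["clock"])
E
```

```text
side jar 0.87 [213.6, 285.5, 272.4, 339.9] 241.9 315.5
side cap 0.93 [189.0, 335.2, 210.6, 356.2] 198.4 345.3
side cap 0.85 [225.9, 266.4, 256.0, 299.7] 239.7 279.6
side cap 0.84 [277.5, 337.6, 296.0, 355.6] 285.8 345.7
side board 0.81 [271.9, 186.7, 361.4, 247.9] 318.6 215.2
side polish_yellow 0.9 [199.1, 184.3, 226.9, 249.8] 211.0 217.9
side polish_green 0.64 [230.9, 164.0, 254.3, 230.2] 241.4 196.8
side wax_tin 0.96 [298.4, 241.1, 324.9, 272.9] 310.7 256.9
side sanding_block 0.66 [152.0, 271.7, 193.0, 315.6] 169.9 293.4
side block_plane 0.67 [279.1, 158.3, 295.8, 196.8] 289.0 178.1
side block_plane 0.39 [231.0, 160.9, 254.6, 230.3] 241.4 197.1
top jar 0.77 [184.4, 216.6, 222.3, 259.0] 206.8 238.2
top cap 0.59 [189.1, 222.5, 211.5, 239.8] 198.9 229.9
top cap 0.55 [188.3, 265.5, 204.4, 284.1] 195.2 275.3
top cap 0.52 [156.1, 215.8, 174.7, 227.3] 166.9 222.6
top board 0.89 [313.6, 196.8, 385.6, 270.0] 348.0 234.2
top polish_yellow 0.56 [251.1, 144.7, 273.9, 181.4] 262.1 162.4
top polish_yellow 0.52 [183.0, 157.3, 210.7, 195.3] 194.8 176.0
top polish_green 0.68 [289.4, 152.4, 313.1, 183.8] 302.4 168.6
top wax_tin 0.67 [270.5, 240.5, 292.9, 266.7] 281.1 254.5
top sanding_block 0.81 [184.7, 158.7, 211.3, 194.5] 194.5 176.1
top sanding_block 0.41 [311.4, 199.2, 384.8, 273.3] 348.2 234.3
top block_plane 0.82 [367.1, 160.2, 414.9, 194.7] 389.2 179.4
1.0
```

View pics/cs.png

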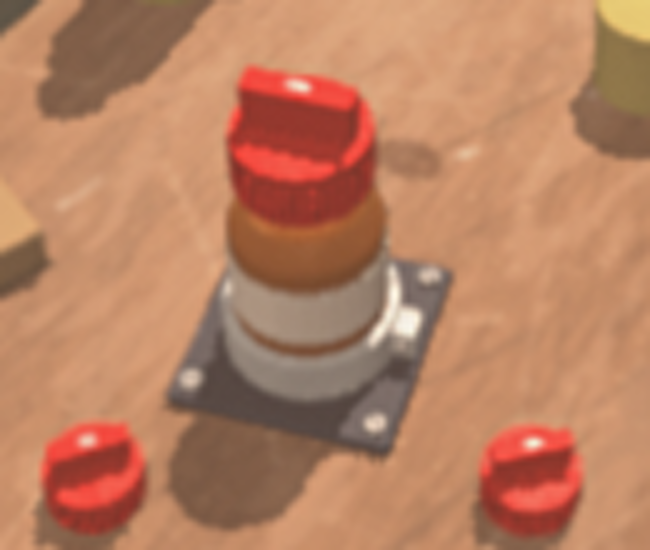

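View pics/ct.png

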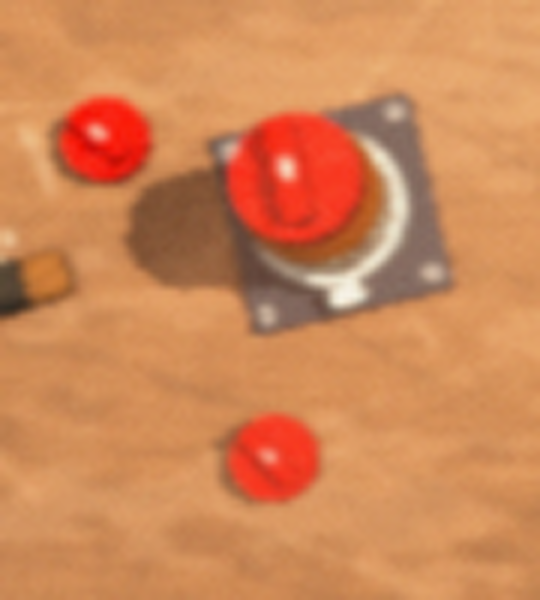

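```bash
python3 - <<'E'
from h import *
T=[(210,143),(405,95),(452,285),(257,333)];T=[np.array([150+a/6-.4,200+b/6-.4]) for a,b in T]
P=np.array([onz("top",p,.008) for p in T]);print(P.round(4),"ctr",P.mean(0))
for i in range(4):
    d=P[(i+1)%4]-P[i];print(np.linalg.norm(d),np.degrees(np.arctan2(d[1],d[0])))
S_=[(450,272),(385,452),(168,402)];S_=[np.array([180+a/5-.4,250+b/5-.4]) for a,b in S_]
Q=np.array([onz("side",p,.008) for p in S_]);print(Q.round(4),"ctr",(Q[0]+Q[2])/2)
# red cap: fit silhouette x,y,yaw,z
def pts(x,y,z,yaw):
    a=np.linspace(0,2*np.pi,60);c=np.c_[.032*np.cos(a),.032*np.sin(a)]
    L=[np.c_[c,np.full(60,h)] for h in(0,.031)]
    w=np.array([[sx*.026,sy*.007,h] for sx in(1,-1) for sy in(1,-1) for h in(.031,.055)])
    co,s=np.cos(yaw),np.sin(yaw);R=np.array([[co,-s,0],[s,co,0],[0,0,1]])
    return [q@R.T+[x,y,z] for q in(np.vstack(L),w)]
imgs={n:arm.grab_frame(n) for n in("side","top")}
box={"side":(222,260,260,302),"top":(184,215,214,245)}
M={}
UP=8
for n in box:
    x0,y0,x1,y1=box[n];im=cv2.resize(imgs[n][y0:y1,x0:x1],None,fx=UP,fy=UP,interpolation=cv2.INTER_CUBIC).astype(int)
    b,g,r=im[...,0],im[...,1],im[...,2]
    m=(r>100)&(g<0.42*r)&(b<.42*r)
    m=m.astype(np.uint8);k,l,s,_=cv2.connectedComponentsWithStats(m);m=(l==1+s[1:,4].argmax());M[n]=m
    cv2.imwrite(f"pics/m_{n}.png",m.astype(np.uint8)*255);print(n,m.sum()/UP**2)
def sil(n,p):
    x0,y0,_,_=box[n];o=np.zeros(M[n].shape,np.uint8)
    for q in pts(*p):
        u=(proj(n,q)-[x0,y0]+.5)*UP-.5
        cv2.fillConvexPoly(o,cv2.convexHull(u.astype(np.float32)).round().astype(np.int32),1)
    return o
def cost(p):
    return sum(1-(sil(n,p)&M[n]).sum()/((sil(n,p)>0)|M[n]).sum() for n in box)
from scipy.optimize import minimize
c=P.mean(0);best=[]
for yaw in np.radians(np.arange(-90,90,15)):
    p0=np.array([c[0],c[1],.116,yaw])
    s=np.vstack([p0]+[p0+d for d in np.diag([.008,.008,.008,.2])])
    r=minimize(cost,p0,method="Nelder-Mead",options=dict(initial_simplex=s,maxiter=250,xatol=1e-5,fatol=1e-5));best.append((r.fun,*r.x[:3],np.degrees(r.x[3])))
best.sort();print(np.array(best[:4]).round(4))
# board
for n in("side","top"):
    m=np.load(f"{n}_board.npy");q=cv2.approxPolyDP(fitpoly(m),4,True)[:,0];print(n,q.tolist(),[onz(n,p,.026).round(3).tolist() for p in q])
# other stuff coarse
for t,p,s,z in(("yel",(262,162.4),(211,217.9),.1),("grn",(302.4,168.6),(241.4,196.8),.1),("tin",(281.1,254.5),(310.7,256.9),.03),("sand",(194.5,176),(169.9,293.4),.02),("plane",(389,179),(289,178),.04),("capA",(195.2,275.5),(286,345.7),.01),("capB",(167,222.6),(198.4,345.3),.01)):
    print(t,tri(s,p)[0].round(3))
E
```

```text
[[0.5438 0.296  0.008 ]
 [0.5723 0.1928 0.008 ]
 [0.4704 0.1637 0.008 ]
 [0.4425 0.266  0.008 ]] ctr [0.50723619 0.22962549 0.008     ]
0.10711673602961433 -74.5990093942628
0.10598004600057061 -164.05381505313474
0.10610176368709227 105.23972898219438
0.10569599765347525 16.498133817187785
[[0.4677 0.1685 0.008 ]
 [0.4399 0.2732 0.008 ]
 [0.5404 0.3015 0.008 ]] ctr [0.50403096 0.23498138 0.008     ]
side 702.984375
top 392.015625Traceback (most recent call last):
  File "<stdin>", line 38, in <module>
    res = _minimize_neldermead(fun, x0, args, callback, bounds=bounds,
                               **options)
    fsim[j] = func(sim[j])
              ~~~~^^^^^^^^
    fx = function(np.copy(x), *(wrapper_args + args))
  File "<stdin>", line 32, in cost
  File "<stdin>", line 32, in <genexpr>
  File "<stdin>", line 28, in sil
  File "h.py", line 7, in proj
    K,d,R,t=cam(n);return cv2.projectPoints(np.array(X,float).reshape(-1,3),cv2.Rodrigues(R)[0],t,K,d)[0].reshape(-1,2)
            ~~~^^^
  File "h.py", line 4, in cam
    c=arm.camera_info(n);f=210/np.tan(np.radians(c["vertical_fov"]/2))
ValueError: time passes only in moves, steps and waits
```

```bash
sed -i '2a import functools\n@functools.lru_cache(None)' h.py; cat > fit.py <<'E'
from h import *
from scipy.optimize import minimize
UP=8
def pts(x,y,z,yaw):
    a=np.linspace(0,2*np.pi,60);c=np.c_[.032*np.cos(a),.032*np.sin(a)]
    L=[np.c_[c,np.full(60,h)] for h in(0,.031)]
    w=np.array([[sx*.026,sy*.007,h] for sx in(1,-1) for sy in(1,-1) for h in(.031,.055)])
    co,s=np.cos(yaw),np.sin(yaw);R=np.array([[co,-s,0],[s,co,0],[0,0,1]])
    return [q@R.T+[x,y,z] for q in(np.vstack(L),w)]
def fit(imgs,box,c,yaws):
    M={}
    for n in box:
        x0,y0,x1,y1=box[n];im=cv2.resize(imgs[n][y0:y1,x0:x1],None,fx=UP,fy=UP,interpolation=cv2.INTER_CUBIC).astype(int)
        b,g,r=im[...,0],im[...,1],im[...,2]
        m=(r>100)&(g<0.42*r)&(b<.42*r)
        m=m.astype(np.uint8);k,l,s,_=cv2.connectedComponentsWithStats(m);m=(l==1+s[1:,4].argmax())
        M[n]=cv2.morphologyEx(m.astype(np.uint8),cv2.MORPH_CLOSE,np.ones((13,13)))>0
        cv2.imwrite(f"pics/m_{n}.png",M[n].astype(np.uint8)*255)
    def sil(n,p):
        x0,y0,_,_=box[n];o=np.zeros(M[n].shape,np.uint8)
        for q in pts(*p):
            u=(proj(n,q)-[x0,y0]+.5)*UP-.5
            cv2.fillConvexPoly(o,cv2.convexHull(u.astype(np.float32)).round().astype(np.int32),1)
        return o
    def cost(p):
        t=0
        for n in box:
            s=sil(n,p)>0;t+=1-(s&M[n]).sum()/(s|M[n]).sum()
        return t
    best=[]
    for yaw in np.radians(yaws):
        p0=np.array([*c,yaw])
        s=np.vstack([p0]+[p0+d for d in np.diag([.008,.008,.008,.2])])
        r=minimize(cost,p0,method="Nelder-Mead",options=dict(initial_simplex=s,maxiter=250,xatol=1e-5,fatol=1e-5));best.append((r.fun,*r.x[:3],np.degrees(r.x[3])))
    best.sort();return np.array(best)
E
python3 - <<'E'
from fit import *
imgs={n:arm.grab_frame(n) for n in("side","top")}
box={"side":(222,260,260,302),"top":(184,215,214,245)}
print(fit(imgs,box,(.506,.232,.116),range(-90,90,15))[:4].round(4))
for n in("side","top"):
    m=np.load(f"{n}_board.npy");q=cv2.approxPolyDP(fitpoly(m),4,True)[:,0];print(n,q.tolist(),[onz(n,p,.026).round(3).tolist() for p in q])
for t,p,s in(("yel",(262,162.4),(211,217.9)),("grn",(302.4,168.6),(241.4,196.8)),("tin",(281.1,254.5),(310.7,256.9)),("sand",(194.5,176),(169.9,293.4)),("capA",(195.2,275.5),(286,345.7)),("capB",(167,222.6),(198.4,345.3))):
    print(t,tri(s,p)[0].round(3))
E
```

```text
[[ 0.2107  0.508   0.2301  0.113  20.1438]
 [ 0.2121  0.5082  0.2303  0.1113 12.962 ]
 [ 0.2131  0.5072  0.2297  0.1163 30.3146]
 [ 0.2138  0.5071  0.23    0.115  22.4163]]
side [[276, 212], [279, 220], [325, 245], [361, 211], [312, 188]] [[0.632, -0.149, 0.026], [0.603, -0.118, 0.026], [0.433, -0.084, 0.026], [0.401, -0.294, 0.026], [0.595, -0.335, 0.026]]
top [[326, 198], [311, 256], [372, 270], [384, 212]] [[0.634, -0.156, 0.026], [0.446, -0.11, 0.026], [0.407, -0.302, 0.026], [0.593, -0.342, 0.026]]
yel [0.728 0.05  0.095]
grn [ 0.71  -0.075  0.1  ]
tin [ 0.448 -0.016  0.028]
sand [0.7   0.271 0.011]
capA [0.377 0.254 0.009]
capB [0.544 0.352 0.008]
```

The crops show the tall capped jar on its plate (wing ≈ 14–16° from world x, plate ≈ 15.5°), and the other two caps are clearly smaller and lie on the bench. The silhouette fit puts the cap at (0.507, 0.231), z ≈ 0.113, against 0.116 in the text. The board centre is about (0.518, -0.222). Now planning the approach with the tool yaw going to 105.5°, which lets the full turn fit within joint 6's range.

```bash
cat > plan.py <<'E'
from h import *
from scipy.spatial.transform import Rotation as Ro
import sys
def plan(target,yaw,claw,n,maxrows=12):
    o=arm.get_obs();p=o["tool_pos"].copy();y=o["tcp_rot"][2]
    print("at",p.round(4),o["tcp_rot"].round(2),"F",o["wrist_force"].round(1),"w",o["grip_width"].round(4),"t",o["clock"],"q6",o["joints"][5].round(1))
    d=(np.array(target)-p)/n; dy=(yaw-y)/n; rows=[]
    for i in range(min(n,maxrows)):
        a=np.radians(y); s=np.array([d@[np.cos(a),np.sin(a),0],d@[np.sin(a),-np.cos(a),0],-d[2]])*1000
        rows.append([claw,[float(v) for v in s.round(0 if n>3 else 1)],round(-dy,1)]); y+=dy
    print(str(rows).replace(" ",""))
E
python3 -c "
from plan import *
plan([.507,.231,.24],105.5,35,24)"
```

```text
Traceback (most recent call last):
  File "plan.py", line 6, in plan
    print("at",p.round(4),o["tcp_rot"].round(2),"F",o["wrist_force"].round(1),"w",o["grip_width"].round(4),"t",o["clock"],"q6",o["joints"][5].round(1))
                                                                                  ^^^^^^^^^^^^^^^^^^^^^
AttributeError: 'float' object has no attribute 'round'
```

```bash
sed -i 's/o\["grip_width"\].round(4)/round(o["grip_width"],4)/' plan.py
python3 -c "
from plan import *
plan([.507,.231,.24],105.5,35,24)"
```

```text
at [ 0.147  -0.504   0.2393] [180.    -0.   -73.74] F [-0.3  0.5  0.1] w 0.0853 t 1.2 q6 90.0
[[35,[-25.0,-23.0,-0.0],np.float64(-7.5)],[35,[-22.0,-26.0,-0.0],np.float64(-7.5)],[35,[-18.0,-29.0,-0.0],np.float64(-7.5)],[35,[-15.0,-31.0,-0.0],np.float64(-7.5)],[35,[-10.0,-32.0,-0.0],np.float64(-7.5)],[35,[-6.0,-34.0,-0.0],np.float64(-7.5)],[35,[-2.0,-34.0,-0.0],np.float64(-7.5)],[35,[3.0,-34.0,-0.0],np.float64(-7.5)],[35,[7.0,-33.0,-0.0],np.float64(-7.5)],[35,[11.0,-32.0,-0.0],np.float64(-7.5)],[35,[16.0,-30.0,-0.0],np.float64(-7.5)],[35,[19.0,-28.0,-0.0],np.float64(-7.5)]]
```

send_rows --series '[[35, [-25, -23, -2], -7.5], [35, [-22, -26, -2], -7.5], [35, [-18, -29, -2], -7.5], [35, [-15, -31, -2], -7.5], [35, [-10, -32, -2], -7.5], [35, [-6, -34, -2], -7.5], [35, [-2, -34, 0], -7.5], [35, [3, -34, 0], -7.5], [35, [7, -33, 0], -7.5], [35, [11, -32, 0], -7.5], [35, [16, -30, 0], -7.5], [35, [19, -28, 0], -7.5]]'

```text
clock: 2.7
tool_pos: [0.3228, -0.1249, 0.2523]
tcp_rot: [179.7, -0.2, 18.9]
wrist_force: [1.3, 0.0, 0.3]
grip_width: 0.0299
```

```bash
sed -i 's/round(-dy,1)/float(round(-dy,1))/' plan.py
python3 -c "
from plan import *
plan([.507,.231,.225],105.5,35,14)"
```

```text
at [ 0.3228 -0.1249  0.2523] [179.67  -0.23  18.93] F [1.3 0.  0.3] w 0.0299 t 2.7 q6 50.0
[[35,[21.0,-20.0,2.0],-6.2],[35,[23.0,-17.0,2.0],-6.2],[35,[24.0,-15.0,2.0],-6.2],[35,[26.0,-12.0,2.0],-6.2],[35,[27.0,-9.0,2.0],-6.2],[35,[28.0,-6.0,2.0],-6.2],[35,[28.0,-3.0,2.0],-6.2],[35,[29.0,-0.0,2.0],-6.2],[35,[28.0,3.0,2.0],-6.2],[35,[28.0,6.0,2.0],-6.2],[35,[27.0,9.0,2.0],-6.2],[35,[26.0,12.0,2.0],-6.2]]
```

send_rows --series '[[35, [21, -20, 2], -6.2], [35, [23, -17, 2], -6.2], [35, [24, -15, 2], -6.2], [35, [26, -12, 2], -6.2], [35, [27, -9, 2], -6.2], [35, [28, -6, 2], -6.2], [35, [28, -3, 2], -6.2], [35, [29, 0, 2], -6.2], [35, [28, 3, 2], -6.2], [35, [28, 6, 2], -6.2], [35, [27, 9, 2], -6.2], [35, [26, 12, 2], -6.2]]'

```text
clock: 4.2
tool_pos: [0.4802, 0.1936, 0.2292]
tcp_rot: [179.4, 0.4, 96.0]
wrist_force: [0.8, -0.8, 0.2]
grip_width: 0.0298
```

```bash

python3 -c "
from plan import *
plan([.507,.231,.205],105.5,35,4)"
```

```text
at [0.4802 0.1936 0.2292] [179.37   0.36  96.02] F [ 0.8 -0.8  0.2] w 0.0298 t 4.2 q6 16.3
[[35,[9.0,8.0,6.0],-2.4],[35,[8.0,8.0,6.0],-2.4],[35,[8.0,8.0,6.0],-2.4],[35,[8.0,9.0,6.0],-2.4]]
```

send_rows --series '[[35, [9, 8, 6], -2.4], [35, [8, 8, 6], -2.4], [35, [8, 8, 6], -2.4], [35, [8, 9, 6], -2.4], [35, [0, 0, 0], 0]]'

```text
clock: 4.82
tool_pos: [0.5087, 0.2331, 0.2029]
tcp_rot: [179.5, 0.5, 106.1]
wrist_force: [0.0, -0.1, 0.5]
grip_width: 0.0297
```

```bash

python3 -c "
from plan import *
plan([.507,.231,.185],105.5,35,2)
for n,b in(('side',(190,220,300,320)),('top',(150,180,250,270))):
    i=arm.grab_frame(n)[b[1]:b[3],b[0]:b[2]];cv2.imwrite(f'pics/ap_{n}.png',cv2.resize(i,None,fx=6,fy=6,interpolation=cv2.INTER_CUBIC))
"
```

```text
at [0.5087 0.2331 0.2029] [179.54   0.53 106.08] F [ 0.  -0.1  0.5] w 0.0297 t 4.825 q6 8.9
[[35,[-0.8,-1.1,9.0],0.3],[35,[-0.8,-1.1,9.0],0.3]]
```

View pics/ap_side.png

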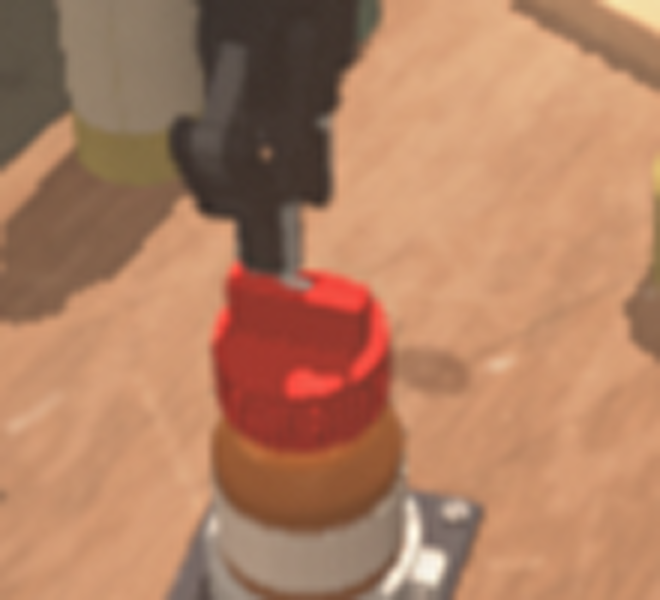

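View pics/ap_top.png

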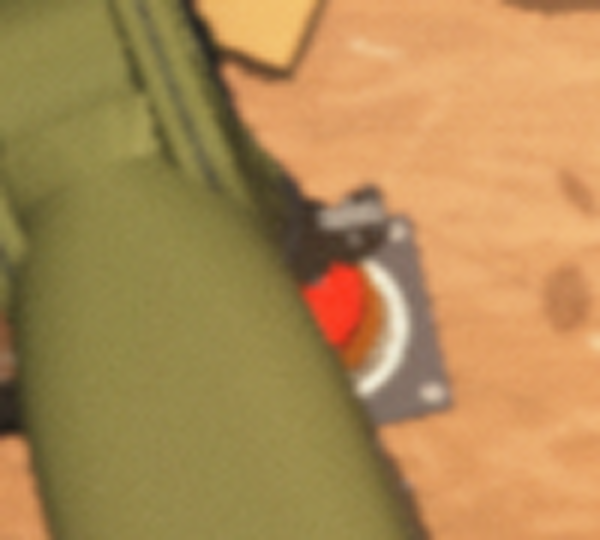

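```bash
cat > ov.py <<'E'
from fit import *
def ov(name,box,cap,src=None,f=6):
    o=arm.get_obs();i=arm.grab_frame(name) if src is None else src
    x0,y0,x1,y1=box;im=cv2.resize(i[y0:y1,x0:x1],None,fx=f,fy=f,interpolation=cv2.INTER_CUBIC)
    P=lambda X:((proj(name,X)-[x0,y0]+.5)*f).round().astype(int)
    a,w=pts(*cap)
    for L in(a[:60],a[60:]): cv2.polylines(im,[P(L)],True,(255,255,0),1)
    w=P(w)
    for s,e in((0,2),(2,6),(6,4),(4,0),(1,3),(3,7),(7,5),(5,1),(0,1),(2,3),(4,5),(6,7)): cv2.line(im,w[s].tolist(),w[e].tolist(),(0,255,0),1)
    from scipy.spatial.transform import Rotation as Ro
    R=Ro.from_euler("xyz",o["tcp_rot"],degrees=True).as_matrix();h=o["grip_width"]/2
    for s in(1,-1):
        q=np.array([[s*h,-.011,.008],[s*h,.011,.008],[s*h,.011,-.02],[s*h,-.011,-.02]])@R.T+o["tool_pos"]
        cv2.polylines(im,[P(q)],True,(255,0,255),1)
    return im
E
python3 - <<'E'
from ov import *
cv2.imwrite("pics/ov1.png",ov("side",(190,220,300,320),(.507,.231,.116,np.radians(15.5))))
E
```

```text
(no output)
```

View pics/ov1.png

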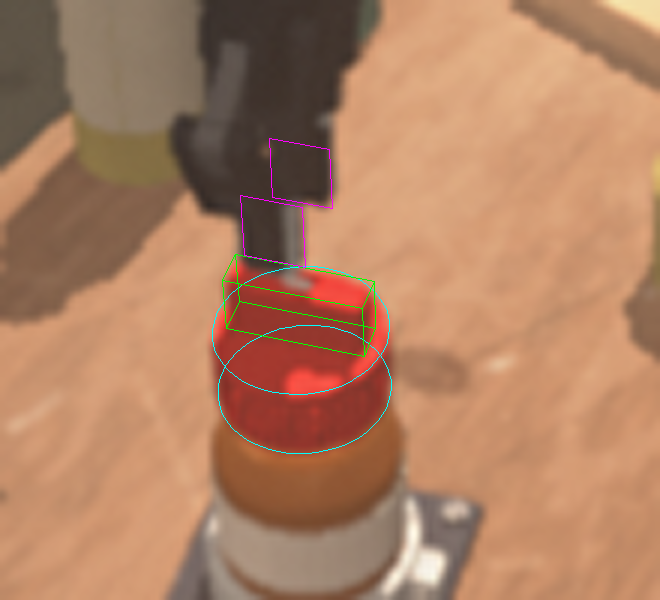

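```bash

python3 - <<'E'
from ov import *
a=[ov("side",(215,255,265,305),(*c,np.radians(15.5)),cv2.imread("pics/side0.png"),f=8) for c in((.507,.231,.116),(.507,.234,.116))]
b=[ov("top",(180,210,230,260),(*c,np.radians(15.5)),cv2.imread("pics/top0.png"),f=6) for c in((.507,.231,.116),(.507,.234,.116))]
cv2.imwrite("pics/ov2.png",np.vstack([np.hstack(a),]));cv2.imwrite("pics/ov3.png",np.hstack(b))
E
```

```text
(no output)
```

View pics/ov2.png

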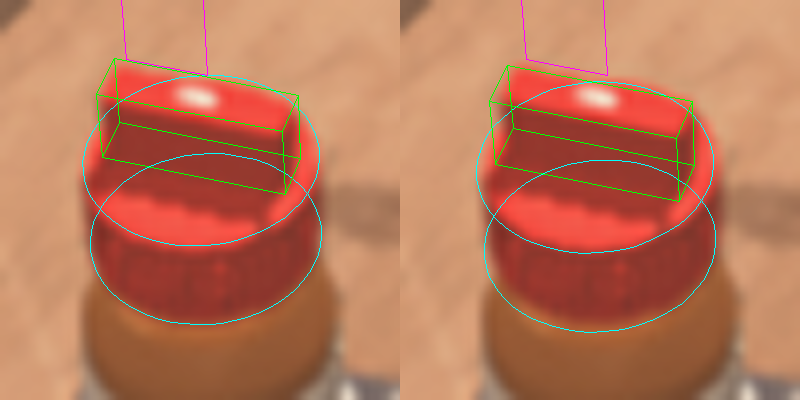

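View pics/ov3.png

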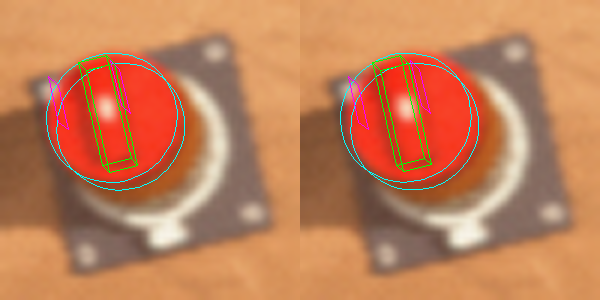

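The overlay fits the cap to within about 2 mm in both views, and the fingers straddle the wing. Descending while watching the force.

send_rows --series '[[35, [-0.8, -1.1, 9], 0.3], [35, [-0.8, -1.1, 9], 0.3], [35, [0, 0, 8], 0], [35, [0, 0, 8], 0], [35, [0, 0, 0], 0]]'

```text
clock: 5.6
tool_pos: [0.5061, 0.2289, 0.1674]
tcp_rot: [179.5, 0.5, 105.3]
wrist_force: [0.1, -0.0, -0.6]
grip_width: 0.03
```

```bash

python3 - <<'E'
from ov import *
cv2.imwrite("pics/ov4.png",ov("side",(200,240,280,320),(.507,.231,.116,np.radians(15.5)),f=7))
print(arm.get_obs()["tool_pos"])
E
```

```text
[0.50637828 0.22907703 0.16785771]
```

View pics/ov4.png

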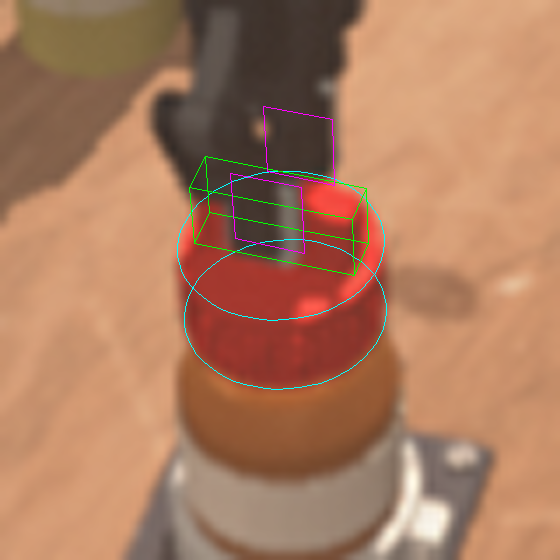

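send_rows --series '[[35, [0, 0, 5], 0], [35, [0, 0, 3], 0], [0, [0, 0, 0], 0], [0, [0, 0, 0], 0], [0, [0, 0, 0], 0], [0, [0, 0, 0], 0]]'

```text
clock: 6.4
tool_pos: [0.5069, 0.23, 0.1602]
tcp_rot: [179.4, 0.4, 105.3]
wrist_force: [-0.5, 0.3, -0.4]
grip_width: 0.0126
```

```bash

python3 - <<'E'
from h import *
for k,v in arm.get_obs().items():print(k,np.round(v,3))
E
```

```text
clock 6.4
joints [ 24.698  20.131 -12.531  56.821  -0.515   9.363]
joint_vel [ 0.066  0.059  0.019  0.008 -0.026  0.025]
joint_efforts [-2.3600e-01 -4.4413e+01  2.4180e+01 -1.2900e-01 -2.2600e-01 -2.3000e-02]
tool_pos [0.507 0.23  0.16 ]
tcp_rot [179.406   0.424 105.33 ]
wrist_force [-0.484  0.34  -0.414]
moment [ 0.122  0.094 -0.025]
grip_width 0.013
```

Gripped at 12.6 mm with almost no side force, so it is well centred. Press in small steps.

send_rows --series '[[0, [0, 0, 3], 0], [0, [0, 0, 3], 0]]'

```text
clock: 6.65
tool_pos: [0.507, 0.23, 0.1567]
tcp_rot: [179.3, 0.4, 105.3]
wrist_force: [-3.6, -0.7, 9.8]
grip_width: 0.0129
```

send_rows --series '[[0, [0, 0, 2], 0], [0, [0, 0, 1], 0]]'

```text
clock: 6.9
tool_pos: [0.5069, 0.23, 0.1562]
tcp_rot: [179.2, 0.4, 105.4]
wrist_force: [-2.9, -0.8, 6.3]
grip_width: 0.0122
```

send_rows --series '[[0, [0, 0, 4], 0], [0, [0, 0, 4], 0]]'

```text
clock: 7.15
tool_pos: [0.5071, 0.2301, 0.154]
tcp_rot: [179.0, 0.3, 105.4]
wrist_force: [-10.2, -4.0, 33.9]
grip_width: 0.0128
```

send_rows --series '[[0, [0, 0, 6], 0], [0, [0, 0, 6], 0]]'

```text
clock: 7.4
tool_pos: [0.5071, 0.2301, 0.154]
tcp_rot: [178.6, 0.3, 105.4]
wrist_force: [-12.6, -4.1, 35.9]
grip_width: 0.0127
```

send_rows --series '[[0, [0, 0, 2], -4], [0, [0, 0, 2], -4], [0, [0, 0, 2], -4]]'

```text
clock: 7.78
tool_pos: [0.5073, 0.2307, 0.1549]
tcp_rot: [178.3, 0.5, 117.8]
wrist_force: [-2.8, -0.1, 8.2]
grip_width: 0.0127
```

send_rows --series '[[0, [0, 0, 3], -4], [0, [0, 0, 3], -4], [0, [0, 0, 3], -4], [0, [0, 0, 3], -4], [0, [0, 0, 3], -4]]'

```text
clock: 8.4
tool_pos: [0.5069, 0.2321, 0.1542]
tcp_rot: [178.0, 1.1, 138.3]
wrist_force: [-7.3, -2.2, 19.0]
grip_width: 0.0126
```

send_rows --series '[[0, [0, 0, 3], -5], [0, [0, 0, 3], -5], [0, [0, 0, 3], -5], [0, [0, 0, 3], -5], [0, [0, 0, 3], -5], [0, [0, 0, 3], -5]]'

```text
clock: 9.15
tool_pos: [0.5065, 0.2323, 0.1542]
tcp_rot: [178.4, 2.5, 169.2]
wrist_force: [-6.6, -1.3, 17.8]
grip_width: 0.0127
```

send_rows --series '[[0, [0, 0, 2.5], -5], [0, [0, 0, 2.5], -5], [0, [0, 0, 2.5], -5], [0, [0, 0, 2.5], -5], [0, [0, 0, 2.5], -5]]'

```text
clock: 9.78
tool_pos: [0.5063, 0.2321, 0.1543]
tcp_rot: [179.6, 3.4, -165.1]
wrist_force: [-5.4, -1.9, 16.5]
grip_width: 0.0127
```

send_rows --series '[[0, [0, 0, 2.5], -4], [0, [0, 0, 2.5], -3.5], [0, [0, 0, -3], 0], [0, [0, 0, -3], 0]]'

```text
clock: 10.28
tool_pos: [0.5054, 0.2316, 0.1573]
tcp_rot: [-180.0, 3.4, -157.4]
wrist_force: [7.1, 3.7, -20.0]
grip_width: 0.0124
```

send_rows --series '[[0, [0, 0, 4], 0], [0, [0, 0, 2.5], -4], [0, [0, 0, -2], 0], [0, [0, 0, -2], 0]]'

```text
clock: 10.78
tool_pos: [0.5052, 0.2314, 0.1577]
tcp_rot: [-179.8, 3.5, -153.3]
wrist_force: [5.4, 3.4, -21.9]
grip_width: 0.0127
```

send_rows --series '[[0, [0, 0, 4], 0], [0, [0, 0, 2.5], -4], [0, [0, 0, -2], 0], [0, [0, 0, -1], 0]]'

```text
clock: 11.28
tool_pos: [0.5052, 0.2316, 0.1591]
tcp_rot: [-179.5, 3.6, -149.2]
wrist_force: [-0.3, -0.0, 0.6]
grip_width: 0.0122
```

send_rows --series '[[0, [0, 0, -2], 0], [0, [0, 0, -2], 0]]'

```text
clock: 11.52
tool_pos: [0.505, 0.2315, 0.1627]
tcp_rot: [-179.5, 3.6, -149.2]
wrist_force: [1.0, 1.2, -0.7]
grip_width: 0.0129
```

send_rows --series '[[0, [0, 0, -3], 0], [0, [0, 0, -3], 0], [0, [0, 0, 0], 0], [0, [0, 0, 0], 0]]'

```text
clock: 12.02
tool_pos: [0.5049, 0.2314, 0.1687]
tcp_rot: [-179.5, 3.6, -149.2]
wrist_force: [-0.6, 0.1, -0.5]
grip_width: 0.0125
```

```bash

python3 - <<'E'
from ov import *
cv2.imwrite("pics/ov5.png",ov("side",(200,240,280,320),(.507,.231,.116+.0077,np.radians(15.5+105.5)),f=7))
E
```

```text
(no output)
```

View pics/ov5.png

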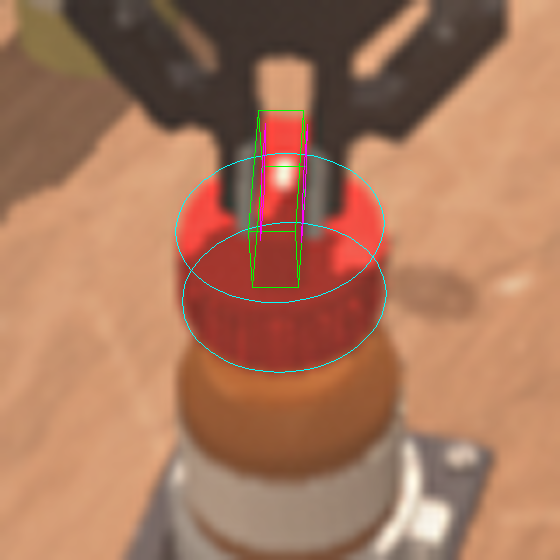

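Cap is turned 105.5° and sits higher on the neck, free. Lift it straight up.

```bash
cat > plan2.py <<'E'
from h import *
from scipy.spatial.transform import Rotation as Ro
def plan(target,n):
    o=arm.get_obs();R=Ro.from_euler("xyz",o["tcp_rot"],degrees=True).as_matrix();d=(np.array(target)-o["tool_pos"])
    print("at",o["tool_pos"].round(4),o["tcp_rot"].round(2),"F",o["wrist_force"].round(1),round(o["grip_width"],4),o["clock"],o["joints"].round(1))
    print("total",(R.T@d*1000).round(1),"per row",(R.T@d*1000/n).round(1))
E
python3 -c "
from plan2 import *
plan([.505,.2315,.245],10)"
```

```text
at [0.5049 0.2313 0.1686] [-179.5     3.55 -149.24] F [0.  0.1 0.5] 0.0127 12.075 [ 24.7  17.5 -15.2  53.6  -0.1 -96.1]
total [ -4.9  -0.6 -76.2] per row [-0.5 -0.1 -7.6]
```

send_rows --series '[[0, [-0.3, 0, -5], 0], [0, [-0.3, 0, -5], 0], [0, [-0.5, 0, -7], 0], [0, [-0.5, 0, -8], 0], [0, [-0.5, -0.1, -8], 0], [0, [-0.5, -0.1, -8], 0], [0, [-0.6, -0.1, -9], 0], [0, [-0.6, -0.1, -9], 0], [0, [-0.6, -0.1, -9], 0], [0, [-0.6, -0.1, -8], 0]]'

```text
clock: 13.32
tool_pos: [0.5055, 0.2313, 0.2502]
tcp_rot: [-179.4, 3.6, -149.3]
wrist_force: [0.4, 0.8, -0.6]
grip_width: 0.0127
```

```bash

python3 - <<'E'
from ov import *
from plan2 import plan
i=arm.grab_frame("side");cv2.imwrite("pics/l.png",cv2.resize(i[190:330,170:310],None,fx=4,fy=4,interpolation=cv2.INTER_CUBIC))
plan([.518,-.222,.245],20)
E
```

```text
at [0.5061 0.2316 0.2514] [-179.43    3.71 -149.27] F [ 0.9  0.4 -0.5] 0.0125 13.375 [ 24.7  15.   -6.1  65.1  -0.2 -96. ]
total [ 221.4 -396.1   -4. ] per row [ 11.1 -19.8  -0.2]
```

View pics/l.png

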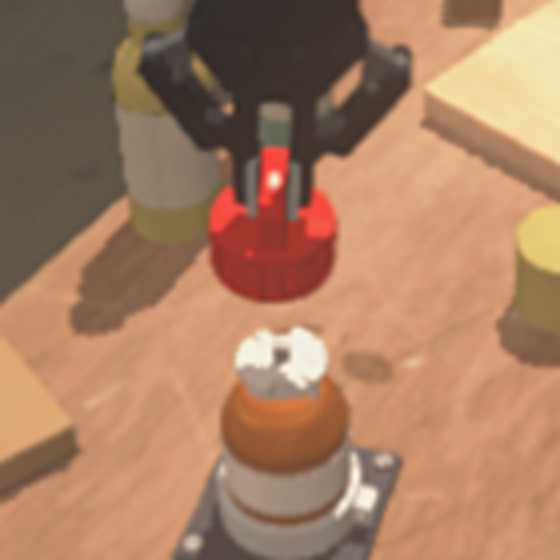

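The cap is off, held upright, with the bare white neck below it. Carry it to the board.

send_rows --series '[[0, [5, -10, 0], 0], [0, [11, -20, 0], 0], [0, [11, -20, 0], 0], [0, [11, -20, 0], 0], [0, [11, -20, 0], 0], [0, [11, -20, 0], 0], [0, [11, -20, 0], 0], [0, [11, -20, 0], 0], [0, [11, -20, 0], 0], [0, [11, -20, 0], 0], [0, [11, -20, 0], 0], [0, [11, -20, 0], 0]]'

```text
clock: 14.88
tool_pos: [0.5105, -0.0454, 0.2417]
tcp_rot: [-179.4, 3.1, -149.3]
wrist_force: [0.4, -0.0, -1.3]
grip_width: 0.0125
```

```bash

python3 - <<'E'
from plan2 import plan
plan([.518,-.222,.2],10)
E
```

```text
at [ 0.5105 -0.0454  0.2417] [-179.44    3.15 -149.34] F [ 0.4 -0.  -1.3] 0.0125 14.875 [  -6.    11.5  -12.2   63.4    1.4 -126.6]
total [  85.7 -155.3   38.5] per row [  8.6 -15.5   3.9]
```

send_rows --series '[[0, [9, -17, 3], 0], [0, [9, -17, 3], 0], [0, [9, -17, 3], 0], [0, [9, -16, 4], 0], [0, [9, -16, 4], 0], [0, [9, -16, 4], 0], [0, [9, -15, 4], 0], [0, [8, -15, 4], 0], [0, [7, -12, 4], 0], [0, [5, -8, 3], 0], [0, [0, 0, 0], 0]]'

```text
clock: 16.25
tool_pos: [0.5133, -0.2283, 0.1982]
tcp_rot: [-179.6, 2.9, -149.6]
wrist_force: [0.2, -0.3, -0.7]
grip_width: 0.0125
```

```bash

python3 - <<'E'
from plan2 import *
plan([.518,-.222,.09],8)
a=[cv2.resize(arm.grab_frame(n)[b[1]:b[3],b[0]:b[2]],(400,400),interpolation=cv2.INTER_CUBIC) for n,b in(("side",(260,120,380,240)),("top",(290,180,410,300)))]
cv2.imwrite("pics/b.png",np.hstack(a))
E
```

```text
at [ 0.5133 -0.2283  0.1982] [-179.57    2.93 -149.61] F [ 0.2 -0.3 -0.7] 0.0125 16.25 [ -25.2   18.2   -9.6   60.2    2.2 -145.5]
total [ -1.7   3.8 108.4] per row [-0.2  0.5 13.5]
```

View pics/b.png

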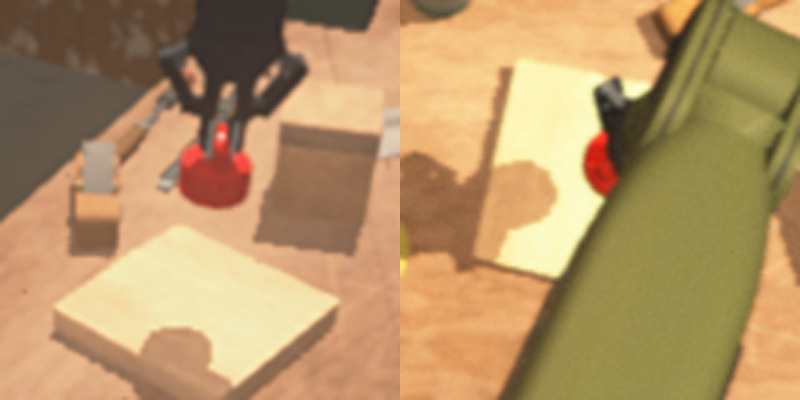

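send_rows --series '[[0, [0, 0.5, 14], 0], [0, [0, 0.5, 15], 0], [0, [0, 0.5, 15], 0], [0, [0, 0.5, 15], 0], [0, [0, 0.5, 15], 0], [0, [0, 0.5, 15], 0], [0, [0, 0.5, 13], 0], [0, [0, 0, 6], 0], [0, [0, 0, 0], 0]]'

```text
clock: 17.48
tool_pos: [0.5157, -0.2165, 0.083]
tcp_rot: [-179.7, 2.9, -149.2]
wrist_force: [0.1, -1.1, -0.3]
grip_width: 0.0127
```

```bash

python3 - <<'E'
from plan2 import *
plan([.518,-.222,.08],4)
cv2.imwrite("pics/b2.png",cv2.resize(arm.grab_frame("side")[140:260,260:380],(600,600),interpolation=cv2.INTER_CUBIC))
E
```

```text
at [ 0.5157 -0.2165  0.083 ] [-179.74    2.91 -149.17] F [ 0.1 -1.1 -0.3] 0.0127 17.475 [ -24.    23.3  -20.5   44.3    2.2 -144.8]
total [ 1.  -5.8  2.9] per row [ 0.3 -1.5  0.7]
```

View pics/b2.png

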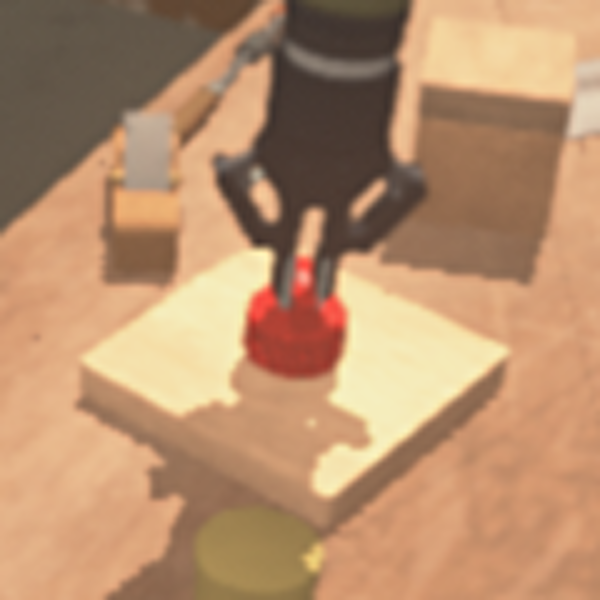

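The cap hangs upright over the middle of the board, about 12 mm up. Lowering gently until it touches.

send_rows --series '[[0, [0, 0, 4], 0], [0, [0, 0, 3], 0], [0, [0, 0, 2], 0], [0, [0, 0, 2], 0]]'

```text
clock: 18.02
tool_pos: [0.5178, -0.2172, 0.0732]
tcp_rot: [-179.6, 3.0, -149.2]
wrist_force: [0.3, 0.2, -1.8]
grip_width: 0.0126
```

send_rows --series '[[0, [0, 0, 1], 0], [0, [0, 0, 1], 0], [0, [0, 0, 1], 0]]'

```text
clock: 18.4
tool_pos: [0.5182, -0.2173, 0.0716]
tcp_rot: [-179.5, 3.1, -149.2]
wrist_force: [-2.4, 1.6, 9.1]
grip_width: 0.0124
```

Contact at 9 N and z ≈ 0.0716 (expected about 0.070). Release and withdraw.

send_rows --series '[[10, [0, 0, 0], 0], [20, [0, 0, 0], 0], [35, [0, 0, 0], 0], [35, [0, 0, 0], 0], [35, [0, 0, 0], 0]]'

```text
clock: 19.02
tool_pos: [0.5187, -0.2174, 0.0719]
tcp_rot: [-179.5, 3.1, -149.2]
wrist_force: [0.0, 0.2, 0.5]
grip_width: 0.03
```

send_rows --series '[[35, [0, 0, -5], 0], [35, [-0.5, 0, -10], 0], [35, [-0.5, 0, -15], 0], [35, [-1, 0, -20], 0], [35, [-1, 0, -25], 0], [35, [-1, 0, -25], 0], [35, [0, 0, -25], 0], [35, [0, 0, -25], 0], [35, [0, 0, 0], 0], [35, [0, 0, 0], 0]]'

```text
clock: 20.27
tool_pos: [0.515, -0.2188, 0.2353]
tcp_rot: [-179.1, 3.4, -149.2]
wrist_force: [-0.5, 0.1, 0.3]
grip_width: 0.0296
```

```bash

python3 - <<'E'
from ov import *
I={n:arm.grab_frame(n) for n in("side","top")}
m=(I["side"][...,2]>100)&(I["side"][...,1]<.42*I["side"][...,2]);
for t in("cap",):
    for k in arm.cut_out(t,"side")[:4]:print(k["score"],k["extent"])
print(arm.get_obs()["tool_pos"],arm.get_obs()["wrist_force"],arm.get_obs()["clock"])
cv2.imwrite("pics/e.png",np.hstack([cv2.resize(I["side"][140:260,260:380],(400,400)),cv2.resize(I["top"][180:300,290:410],(400,400))]))
cv2.imwrite("pics/e_s.png",I["side"])
E
```

```text
0.81 [308.1, 195.4, 327.7, 219.6]
0.68 [276.6, 333.9, 297.7, 356.7]
0.65 [188.7, 335.4, 210.4, 356.7]
[ 0.5147615  -0.21863073  0.23442704] [-0.13825059  0.63925983 -0.90556823] 20.425
```

View pics/e.png

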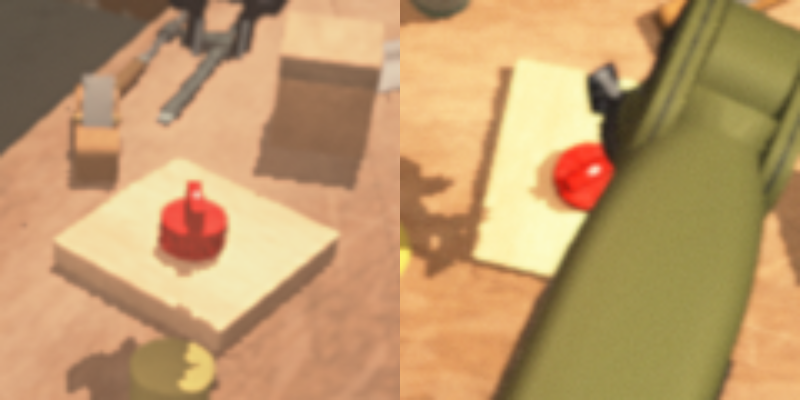

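View pics/e_s.png

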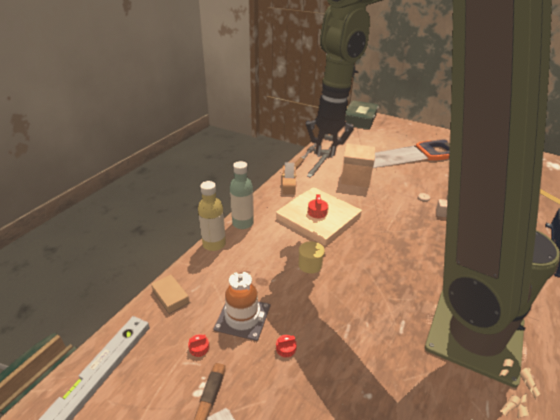

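The cap stands upright near the middle of the board at side (318,207). The bottles, tin, sanding block and plane are where they were, and the gripper is clear of everything. Handing in.

```bash
python3 -c "
from station import arm
print(arm.close_job())"
```

```text
the job is handed in; nothing more can be done
None
```

The red cap is off the jar and stands upright near the middle of the wooden board. I handed the job in at about 20 s of the 72 s allowed; no verdict is reported.

**Opening:** I gripped the wing, pressed the cap to its bottom (about 6 mm, up to 36 N at first, then about 8 to 19 N while turning) and turned it anticlockwise. Easing up from 97° in 4° steps, the roof held at 97° and 101° with pulls of 20 to 22 N, and the cap came up free at 105.5°. It then lifted straight off with almost no force.

**Placing:** It touched down on the board at 9 N and was released there. The side picture shows it upright, and the gripper is well clear with no force on it. The last tool position puts the cap within about 10 mm of the board centre I measured. I did not measure the cap again after release.

**Bystanders:** By eye in the side picture, the bottles, tin, sanding block and plane had not moved.

**Disagreements:**
- The two cameras differed by about 6 mm on the plate centre and about 12 mm on the board centre.
- The tool tilted by about 3.5° while pressing and kept that tilt, but the cap still looked upright in the pictures.
- The arm hid part of the cap in the last top view.

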